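# Put the ladder truck back on show in the counter showcase

### The job

Swing the showcase lid up and over past upright so that it stays open by itself, without letting it fall shut or throwing it back. Then stand the model ladder truck from the counter on the empty plinth in the showcase, on its wheels, in the middle and in line with the plinth (either way round); set it down, do not drop it. Leave the lid open and the other goods where they are.

Things in the scene. Friction and masses are not known exactly. Their poses are not given: they have to be found in the camera images.
- showcase: Low box of wood and clear plastic, 175 deep (x) by 345 wide (y), wooden foot 15 mm high, 8 mm larger all round; fixed. Origin: centre of its underside; x points away from the robot, to the hinge side. Clear walls (inner faces 7.5 mm inside that size) end 90 mm above the counter; inner floor at 15 mm. Inside, three places 100 mm apart across its width, one with an empty plinth.
- lid_hinge (a point): Middle of the lid's hinge line, along the showcase's far top edge, 90 mm above the counter, on the lid's underside. Site fixed to the lid: shut, x points from lip to hinge, y along the hinge, z up; it pitches about y as the lid opens. Lid: wooden frame with a clear pane, 12 mm thick, 345 mm wide, 0.34 to 0.59 kg.
- lid_lip (a point): Middle of the front lower edge of the lid's lip, 203 mm from the hinge. The lip is the lid's solid wooden front rail, full width, 12 mm thick, overhanging the front wall by 28 mm with free space beneath, so a fingertip can hook under it. 90 mm above the counter when shut, 293 mm when upright. Axes as lid_hinge.
- lid (a joint): Lid angle, rad: 0 shut, grows as it opens up and away from the robot, 1.88 (108 deg) against its stop. No catch, no spring, light damping: 2 to 3 N up at the lip raises it. Below its balance point at about 1.52 it falls shut; past it it sinks onto the stop and stays.
- plinth: Empty black plinth, a slab 144 (x) by 70 (y) by 12 mm high, fixed on the showcase floor in one of its three places; its yaw is the showcase's. Origin: centre of its underside, 15 mm above the counter; its top is 27 mm above the counter.
- ladder_truck: Die-cast red fire engine with a steel ladder lying along its roof, 120 long (x, cab towards -x), 38 wide (y), 43 mm high, 0.23 to 0.45 kg, on the open counter left or right of the showcase, cab roughly towards the robot. Origin: centre of its underside at wheel bottom. Flat sides from 10 to 27 mm height, gripped across the width with fingertips down to 10 mm.
- van: Other red model, a box van, fixed to its own black plinth like the empty one, 57 mm high with it, in another place of the showcase. Leave it. Origin: centre of its underside.
- tanker: Other red model, a tank lorry, fixed to its own black plinth, 58 mm high with it, in the third place of the showcase. Leave it. Origin: centre of its underside.
- jeep: Small open red jeep with a roll bar and no ladder, 81 by 38 by 42 mm, on the counter on the other side of the showcase from the ladder truck. Leave it. Origin: centre of its underside.
- books: Pile of three books, 170 by 240 by 57 mm, behind on the right. Leave it. Origin: centre of underside.
- kits: Two stacked flat kit cartons, 150 by 230 by 85 mm, behind on the left. Leave them. Origin: centre of underside.
- bell: Counter bell, 80 mm across, 47 mm high, between robot and showcase, right. Leave it. Origin: centre of underside.
- knife: Folded pocket knife, 91 by 24 by 14 mm, lying between robot and showcase, left. Leave it. Origin: centre of underside.
- card_reader: Card reader, 165 by 78 by 36 mm, far left. Leave it. Origin: centre of underside.
- pen_pot: Steel pen pot, 76 mm across, 145 mm high with pens, far right. Leave it. Origin: centre of underside.
There are look-alikes about, which are no part of the job. What is shaped like the ladder_truck but white or yellow is not meant.

How it is judged:
By the outcome, as a careful person would: the job done as asked, in the order asked, and still so for the second after the job is handed in, with the robot touching nothing.
It also fails if it takes over 64 s, if anything falls off the work surface, if the arm or the gripper's body presses on something with over 40 N, if the wrist force passes 120 N, or if a joint passes its speed limit or range.

### The arm

A 6-joint arm with a two-finger parallel gripper is mounted at the origin on the work surface. World frame = base frame: x ahead of the robot, y to its left, z up, the work surface at z = 0. Lengths are in m, angles in rad, forces in N, time in s.
With the tool pointing down it reaches from about 0.425 to 0.95 m from the base axis. Payload 3.5 kg.
Tool frame: the origin (TCP) lies between the finger pads; the fingertips stand 19 mm ahead of it and the grasp point (between the pads) is the TCP; z points along the fingers, y is the line along which they close (so a half turn about z gives the same grasp; the last joint's range is limited). The gripper opens to 85 mm and grips with 20 to 120 N. Pads are 22 mm wide; open, the fingers measure 114 mm over their backs; the gripper's body (76 mm by 85 mm) begins 54 mm behind the grasp point. The pads swing forward as they close: fully open they stand 13 mm farther back than shut.
Start: joints at [1.071, 0.286, 1.577, -0, 1.279, -0.15], TCP at [0.231, 0.634, 0.25] pointing down, gripper open.
Joint ranges: [-2.77, 2.77], [-0.9, 2.22], [0.21, 2.48], [-1.53, 4.67], [0.24, 2.81], [-2.84, 2.84]. Speed limits (rad/s): [2.79, 2.79, 3.14, 3.14, 3.14, 3.14].

### API

Orientations are given as a unit quaternion [x, y, z, w].
In Python, from plant import get_state, cams, ctrl gives the robot as it stands. The module is installed in compiled form; this text tells all that it offers.
- The arm moves only by the tool jog_arm, never from a script. Its argument "deltas" is text: rows parted by semicolons, each of 6 numbers parted by spaces: the shift along the world's x, y, z normalised to -1 to 1, where 1 is 0.02 m, then the turn, a rotation vector about the world's x, y, z normalised to -1 to 1, where 1 is 0.1 rad. In form: x y z ax ay az; .... A call has 1 to 20 rows; each row shifts and turns the commanded pose from where the row before left it; what a row does not reach is not made up. A row lasts 1/8 s, in which the tool goes at most 62.5 mm and 10.7 degrees, less where a joint would pass 70% of its speed; a pose out of reach is approached as far as the arm can. A call with a number of a shift or a turn outside -1 to 1 is refused whole. A call with a gripper value outside its range is refused whole. "gripper" is the opening, from 0 (shut) to 1 (fully open), set as the call begins (left out, the last holds). The fingers move at their own pace and stop on an object; "squeeze" is the grip in N (left out, the last holds). Time passes only in rows, so rows that do not move let the fingers close. It gives the time, the measured TCP pose, the force, the opening and the grip force at its end, in the units of the state.
- get_state(): the state, without advancing time (a new reading comes with each control period).
- cams.read_camera(name): name is "scene" or "top" or "wrist"; returns a dict with "color" (384x512x3 uint8, blue, green, red), "vfov" (degrees; the focal length in pixels is half the picture's height over the tangent of half this angle, whatever the lens; pixels are square), "cx", "cy" (the principal point, pixels), "rvec" (rotation vector, rad) and "tvec" (3), from world to camera coordinates, as OpenCV has them. Camera axes: x right, y down, z forward; pixel columns grow to the right and rows downward; lengths in m; the calibration is good to about 2 mm. A picture is of the moment at which its call begins. There is no depth.
- ctrl.sign_off(): hands the job in; it is judged then, once.
The state is a dict: "time": time; "qpos": joint angles; "dq": joint speeds; "joint_efforts": joint torques, N m; "eef_pos": TCP position; "tcp_rot": TCP orientation; "contact_force": force on the tool from outside, world axes, zero at the start; "wrist_torque": the same for the moment, N m; "opening": opening from 0.0 (shut) to 1.0 (fully open); "finger_force": force on a finger pad.
Only numpy, scipy, OpenCV 4.12 (cv2) and the standard library are available. Lean on these libraries where they do the work, as an engineer would, in place of code of your own. Each camera call takes 0.05 s, during which the arm holds its last target. There are 200 camera calls.

## Working session

There is one attempt and no reset: what is moved stays moved. The work goes in short steps, Python scripts to look and compute and a tool call to move; the robot and the scene stay as the last step left them, time stands still between calls to the robot, and variables do not carry over. Pictures are saved under pics/ and viewed, at most 10 in all, crops included, and the job is handed in when it is done.

Besides the shell and the picture viewer there is one more tool, called after "Call:" in YAML: its name, and indented under it one key for each argument. jog_arm: Moves the arm, as the interface text tells. Its arguments: {"type":"object","properties":{"deltas":{"type":"string"},"gripper":{"type":"number"},"squeeze":{"type":"number"}},"required":["deltas"]}

```bash
mkdir -p pics
cat > h.py <<'E'
import numpy as np, cv2
from plant import get_state, cams, ctrl
def cam(n):
    c=cams.read_camera(n); c['f']=c['color'].shape[0]/2/np.tan(np.radians(c['vfov'])/2)
    c['R']=cv2.Rodrigues(np.array(c['rvec'],float))[0]; c['t']=np.array(c['tvec'],float).ravel(); return c
def pt(c,u,v,z):
    d=c['R'].T@np.array([(u-c['cx'])/c['f'],(v-c['cy'])/c['f'],1]); o=-c['R'].T@c['t']
    return o+d*(z-o[2])/d[2]
def px(c,p):
    q=c['R']@np.array(p,float)+c['t']; return c['f']*q[:2]/q[2]+[c['cx'],c['cy']]
E
python3 - <<'E'
from h import *
for n in ("scene","top"):
    c=cam(n); print(n,c['vfov'],-c['R'].T@c['t'],c['R'].tolist())
    cv2.imwrite(f'pics/{n}0.png',cv2.resize(c['color'],(800,600),interpolation=cv2.INTER_CUBIC))
s=get_state(); print(s)
E
```

```text
scene 49.8025717262973 [ 1.05752124 -0.59396536  1.3438119 ] [[0.7254359304596911, 0.688288761025644, 0.0011367690473118308], [0.5776944719176084, -0.607973303529215, -0.54464443383882], [-0.37418151733339067, 0.39576134682603503, -0.8386662914679022]]
top 47.618939924541735 [3.71292344e-01 1.25354598e-03 1.47919584e+00] [[-0.0024965350838321854, -0.999991948086066, -0.003141826795099993], [-0.9961417915259372, 0.0027625101265826846, -0.08771487737719985], [0.0877228504328939, 0.0029107217035888658, -0.9961406673814158]]
{'time': 0.1, 'qpos': array([ 1.07097859e+00,  2.87105998e-01,  1.57803721e+00, -1.50957808e-05,
        1.27862769e+00, -1.49996532e-01]), 'dq': array([-0.00137625, -0.00224655, -0.00628523, -0.00268844,  0.00107513,
       -0.00056887]), 'joint_efforts': array([ 9.27184874e-05, -4.07294011e+01, -2.93698937e+01, -1.71094125e-04,
        3.44160922e-03, -7.82303289e-06]), 'eef_pos': array([0.23104313, 0.63362839, 0.24906261]), 'tcp_rot': array([ 1.74017852e-01,  9.84741896e-01, -1.03444247e-03, -3.40821536e-04]), 'contact_force': array([ 0.37614105, -0.37534577, -0.90543385]), 'wrist_torque': array([ 0.01128859, -0.03067333,  0.02450338]), 'finger_force': 0.0, 'opening': 1.0027035577353591}
```

View pics/scene0.png

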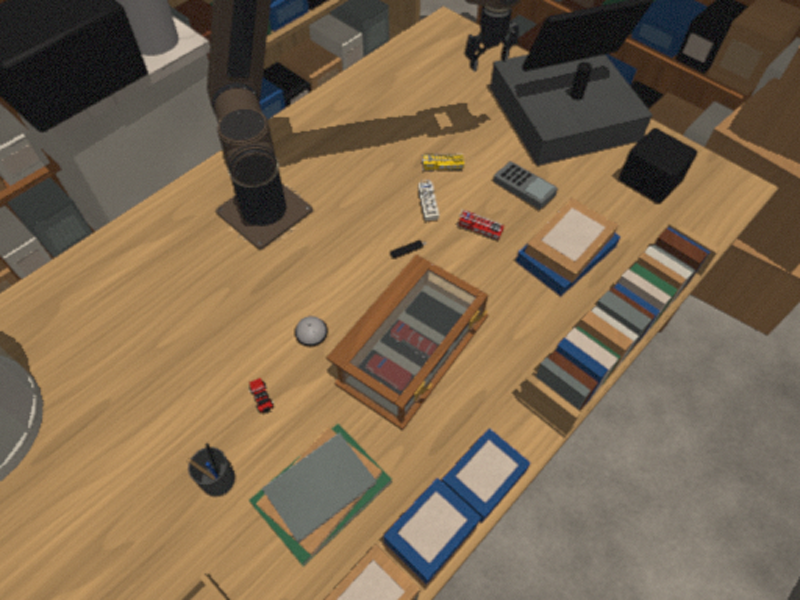

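View pics/top0.png

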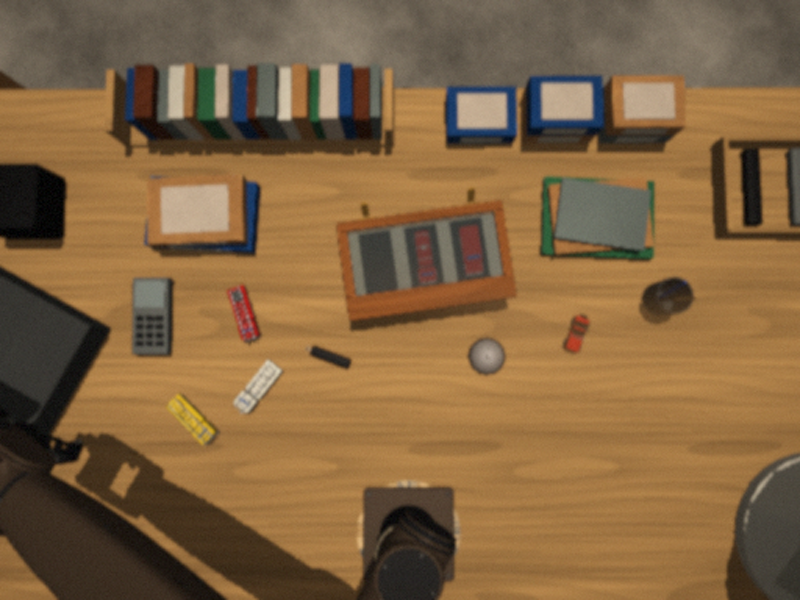

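The top view shows a red truck at (243,314), white at (258,387) and yellow at (192,419) look-alikes, and a jeep at (577,333). Only the red one left of the showcase fits the ladder_truck. The leftmost slab, at (378,262), is the empty plinth. I'll confirm both in a crop.

Run:
```python
from h import *
c=cam("top"); cv2.imwrite('pics/crop1.png',cv2.resize(c['color'][122:226,136:336],(800,416),interpolation=cv2.INTER_CUBIC))
```

```text
(no output)
```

View pics/crop1.png

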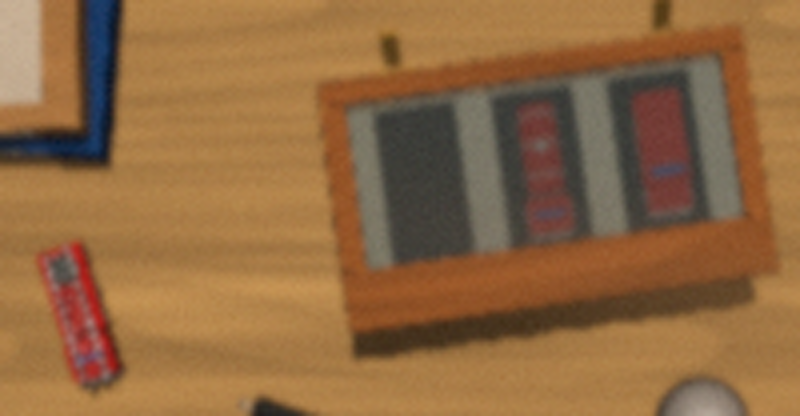

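The crop shows the red truck at (80,315) with a ladder pattern on its roof and its cab (blue glass) at the near end, so it is the ladder truck. The empty plinth is the left place at (425,180). The lid corners are (318,83), (742,28), (778,270) and (353,332).

```bash
cat > m.py <<'E'
from h import *
c=cam("top")
f=lambda u,v,z: pt(c,136+(u+.5)/4-.5,122+(v+.5)/4-.5,z)
L=[f(u,v,.102) for u,v in [(318,83),(742,28),(778,270),(353,332)]]
FL,FR,NR,NL=L
for p in L: print(p.round(4))
n=np.linalg.norm
print('w',n(FL-FR),n(NL-NR),'d',n(FL-NL),n(FR-NR))
ey=(FL-FR+NL-NR)[:2]; print('yaw',np.arctan2(-ey[0],ey[1])); ex=(FL-NL+FR-NR)[:2]; print('yawx',np.arctan2(ex[1],ex[0]))
print('lidcentre',np.mean(L,0))
P=[f(u,v,.027) for u,v in [(375,113),(455,102),(473,248),(392,262)]]
print('plinth',np.mean(P,0),n(P[0]-P[1]),n(P[0]-P[3]),np.arctan2(*(P[0]-P[3]+P[1]-P[2])[1::-1]))
T=[f(u,v,.03) for u,v in [(38,253),(80,242),(122,372),(80,388)]]
print('truck',np.mean(T,0),n(T[0]-T[1]),n(T[0]-T[3]),n(T[1]-T[2]),np.arctan2(*(T[0]-T[3]+T[1]-T[2])[1::-1]))
for nm,u,v in [('bell',700,405),('knifeL',255,405)]: print(nm,f(u,v,.02))
E
python3 m.py
```

```text
[0.6468 0.1475 0.102 ]
[ 0.6905 -0.1932  0.102 ]
[ 0.4951 -0.2189  0.102 ]
[0.4467 0.1184 0.102 ]
w 0.3435034267577421 0.3407906873854064 d 0.20214049833940362 0.1971026618993749
yaw 0.1350594271618025
yawx 0.13742168611217692
lidcentre [ 0.56978028 -0.03655445  0.102     ]
plinth [0.57790667 0.06587911 0.027     ] 0.06820427745152244 0.12730957714604396 0.1182032640458276
truck [0.46671408 0.35265812 0.03      ] 0.0362065286815909 0.11893105304306141 0.1150086435060348 0.32308930706623973
bell [ 0.38937168 -0.16495429  0.02      ]
knifeL [0.39031542 0.20712536 0.02      ]
```

Call:
jog_arm:
  deltas: "0.6 -1 0 0 0 0.27;0.6 -1 0 0 0 0.27;0.6 -1 0 0 0 0.27;0.6 -1 0 0 0 0.27;0.6 -1 0 0 0 0.27;0.6 -1 0 0 0 0.27;0.6 -1 0 0 0 0.27;0.6 -1 0 0 0 0.27;0.6 -1 0 0 0 0.27;0.6 -1 0 0 0 0.27;0.6 -1 0 0 0 0.27;0.6 -1 0 0 0 0.27;0.6 -1 0 0 0 0.27;0.6 -1 0 0 0 0.27;0.6 -1 0 0 0 0.27;0.6 -1 0 0 0 0.27;0.6 -1 0 0 0 0.27;0.6 -1 0 0 0 0.27"
  gripper: 0

```text
time: 2.45
eef_pos: [0.4475, 0.2734, 0.2502]
tcp_rot: [-0.068, 0.998, -0.0, -0.0]
contact_force: [-0.2, 0.3, -0.3]
opening: -0.004
finger_force: 0.0
```

Call:
jog_arm:
  deltas: "0 -1 0 0.05 -0.4 0;0 -1 0 0.05 -0.4 0;0 -1 0 0.05 -0.4 0;0 -1 0 0.05 -0.4 0;0 -1 0 0.05 -0.4 0;0 -1 0 0.05 -0.4 0;0 -1 0 0.05 -0.4 0;0 -1 0 0.05 -0.4 0;0 -1 0 0.05 -0.4 0;0 -1 0 0.05 -0.4 0;0 -1 0 0.05 -0.4 0;0 -1 0 0.05 -0.4 0;0 -1 0 0.05 -0.4 0;0 -1 0 0.05 -0.4 0;0 -1 0 0.05 -0.4 0;0 -1 0 0.05 -0.4 0;0 -1 0 0.05 -0.4 0;0 -1 0 0.05 -0.4 0;0 -1 0 0.05 -0.4 0;0 0 0 0 0 0"

```text
time: 4.95
eef_pos: [0.4469, -0.1065, 0.2501]
tcp_rot: [-0.062, 0.926, 0.021, 0.372]
contact_force: [-0.4, 0.3, -0.0]
opening: 0.004
finger_force: 0.0
```

```bash
python3 -c "
from h import *
from scipy.spatial.transform import Rotation as R
s=get_state();print(s['time'],s['qpos'],s['eef_pos']);print(R.from_quat(s['tcp_rot']).as_matrix())"
```

```text
4.95 [-0.73727543 -0.57201076  2.45689524  0.76421339  0.85943496 -2.83842299] [ 0.44689078 -0.10647175  0.25008654]
[[-0.71498044 -0.1298857   0.68697356]
 [-0.09924137  0.99149675  0.08417444]
 [-0.69206511 -0.00799312 -0.72179082]]
```

Call:
jog_arm:
  deltas: "0 0 0 0.67 0.08 -0.71;0 0 0 0.67 0.08 -0.71;0 0 0 0.67 0.08 -0.71;0 0 0 0.67 0.08 -0.71;0 0 0 0.67 0.08 -0.71;0 0 0 0.67 0.08 -0.71;0 0 0 0.67 0.08 -0.71;0 0 0 0.67 0.08 -0.71;0 0 0 0.67 0.08 -0.71;0 0 0 0.67 0.08 -0.71;0 0 0 0.67 0.08 -0.71;0 0 0 0.67 0.08 -0.71;0 0 0 0.67 0.08 -0.71;0 0 0 0.67 0.08 -0.71;0 0 0 0.67 0.08 -0.71;0 0 0 0.67 0.08 -0.71;0 0 -1 0 0 0;0 0 -1 0 0 0;0 0 -1 0 0 0;0 0 -1 0 0 0"
  gripper: 1

```text
time: 7.45
eef_pos: [0.4634, -0.1114, 0.1767]
tcp_rot: [0.609, 0.702, 0.273, 0.247]
contact_force: [0.9, -0.8, -0.7]
opening: 0.999
finger_force: 0.0
```

```bash
cat > st.py <<'E'
from h import *
from scipy.spatial.transform import Rotation as R
s=get_state();print(s['time'],s['qpos'].round(3),s['eef_pos'].round(4),s['contact_force'].round(1));print(R.from_quat(s['tcp_rot']).as_matrix().round(3))
E
python3 st.py
```

```text
7.45 [-0.709 -0.385  2.484  0.904  0.697 -1.466] [ 0.4634 -0.1114  0.1767] [ 0.9 -0.8 -0.7]
[[-0.136  0.721  0.679]
 [ 0.991  0.109  0.082]
 [-0.015  0.684 -0.729]]
```

Call:
jog_arm:
  deltas: "0.1 -1 0 0 0 0.7;0.1 -1 0 0 0 0.7;0.1 -1 0 0 0 0.7;0.1 -0.9 0 0 0 0.7;0 0 -0.7 0 0 0;0 0 -0.7 0 0 0;0 0 0 0 0 0"

```text
time: 8.32
eef_pos: [0.47, -0.1877, 0.1465]
tcp_rot: [0.507, 0.78, 0.305, 0.204]
contact_force: [0.2, -0.1, 0.1]
opening: 0.998
finger_force: 0.0
```

```bash
python3 st.py
```

```text
8.325 [-0.903 -0.096  2.326  0.953  0.944 -1.921] [ 0.47   -0.1877  0.1465] [ 0.2 -0.1  0.1]
[[-0.402  0.666  0.628]
 [ 0.915  0.299  0.269]
 [-0.008  0.683 -0.73 ]]
```

Call:
jog_arm:
  deltas: "0 0 -0.65 0 0 0;0 0 -0.65 0 0 0;0 0 -0.65 0 0 0;0.5 0 0 0 0 0;0.5 0.1 0 0 0 0;0 0 0 0 0 0"

```text
time: 9.07
eef_pos: [0.4922, -0.1883, 0.1107]
tcp_rot: [0.506, 0.78, 0.305, 0.207]
contact_force: [-0.4, 1.1, 0.6]
opening: 0.999
finger_force: 0.0
```

```bash
python3 st.py
python3 - <<'E'
from h import *
a=cam("scene")
# crop scene around showcase
b=a['color'][150:290,170:330]; cv2.imwrite('pics/c2.png',cv2.resize(b,(640,560),interpolation=cv2.INTER_CUBIC))
E
```

```text
9.075 [-0.862  0.022  2.297  1.03   0.865 -2.002] [ 0.4922 -0.1883  0.1107] [-0.4  1.1  0.6]
[[-0.402  0.663  0.631]
 [ 0.915  0.302  0.266]
 [-0.014  0.685 -0.729]]
```

View pics/c2.png

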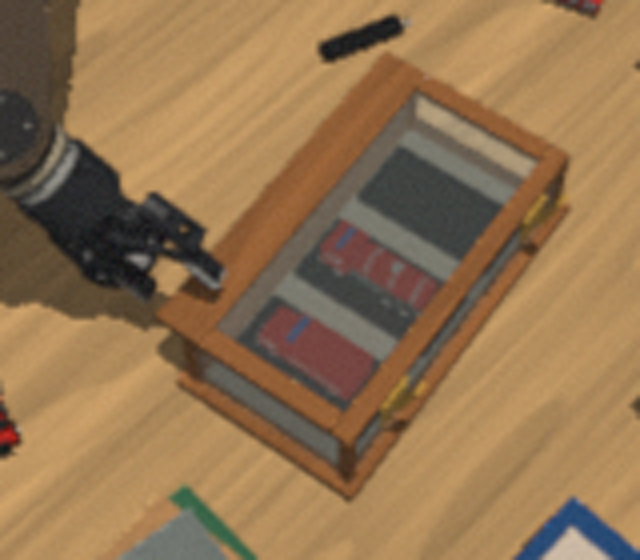

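Crop: the upper finger is over the lip at (210,270) and the lower finger is just in front of its edge at (150,280), so the cage pose is right. Next I'll work out the arc.

```bash
cat > arc.py <<'E'
from h import *
from scipy.spatial.transform import Rotation as R
s=get_state(); yaw=.136; ex=np.array([np.cos(yaw),np.sin(yaw),0]); ey=np.array([-ex[1],ex[0],0]); ez=np.array([0,0,1.])
R0=R.from_quat(s['tcp_rot']); hinge=np.array([.670,-.0228,.09])
H=hinge+ey*((s['eef_pos']-hinge)@ey-.01)
def tcp(th,dphi,half=.0425,tip=.006,d=.022):
    M=(R.from_rotvec(ey*dphi)*R0).as_matrix(); ax,n=M[:,2],M[:,1]
    lid=ex*np.cos(th)-ez*np.sin(th)   # lip->hinge
    lip=H-.203*lid
    phi=np.arctan2(-ax[2],ax@ex)
    t=lip+d*(ax if phi>=th else lid)
    return t-tip*ax+half*n
E
python3 - <<'E'
from arc import *
p=s['eef_pos'];  q=tcp(0,0); print('now',p,'first',q,'units',(q-p)/.02)
prev=q
for i in range(1,21):
    th=np.radians(75)*i/20; q=tcp(th,np.radians(34)*i/20); print(round(np.degrees(th)),((q-prev)/.02).round(2),q.round(3)); prev=q
print('rot/row',ey*np.radians(34)/20/.1)
E
```

```text
now [ 0.49176396 -0.18822393  0.11053044] first [ 0.52746985 -0.18158284  0.10742835] units [ 1.78529462  0.33205444 -0.15510435]
4 [0.05 0.01 0.6 ] [ 0.528 -0.181  0.12 ]
8 [0.09 0.01 0.6 ] [ 0.53  -0.181  0.132]
11 [0.13 0.02 0.59] [ 0.533 -0.181  0.143]
15 [0.17 0.02 0.58] [ 0.536 -0.18   0.155]
19 [0.21 0.03 0.57] [ 0.54  -0.18   0.167]
22 [0.25 0.03 0.56] [ 0.545 -0.179  0.178]
26 [0.29 0.04 0.54] [ 0.551 -0.178  0.189]
30 [0.32 0.04 0.52] [ 0.557 -0.177  0.199]
34 [0.36 0.05 0.5 ] [ 0.565 -0.177  0.209]
38 [0.39 0.05 0.48] [ 0.572 -0.175  0.218]
41 [0.42 0.06 0.45] [ 0.581 -0.174  0.227]
45 [0.45 0.06 0.42] [ 0.59  -0.173  0.236]
49 [0.48 0.07 0.39] [ 0.6   -0.172  0.244]
53 [0.51 0.07 0.36] [ 0.61  -0.17   0.251]
56 [0.53 0.07 0.32] [ 0.62  -0.169  0.257]
60 [0.56 0.08 0.29] [ 0.632 -0.167  0.263]
64 [0.58 0.08 0.25] [ 0.643 -0.166  0.268]
68 [0.59 0.08 0.21] [ 0.655 -0.164  0.272]
71 [0.61 0.08 0.17] [ 0.667 -0.162  0.275]
75 [0.62 0.08 0.13] [ 0.679 -0.161  0.278]
rot/row [-0.04022774  0.29396626  0.        ]
```

Call:
jog_arm:
  deltas: "0 0 -0.2 0 0 0;0.6 0.1 -0.1 0 0 0;0.6 0.1 0 0 0 0;0.5 0.1 0 0 0 0;0 0 0 0 0 0"

```text
time: 9.75
eef_pos: [0.5259, -0.1819, 0.1042]
tcp_rot: [0.506, 0.78, 0.305, 0.206]
contact_force: [-0.0, 0.1, -0.4]
opening: 1.001
finger_force: 0.0
```

Call:
jog_arm:
  deltas: "0.05 0 0.6 -0.04 0.29 0;0.1 0 0.6 -0.04 0.29 0;0.1 0 0.6 -0.04 0.29 0;0.2 0 0.6 -0.04 0.29 0;0.2 0.05 0.55 -0.04 0.29 0"

```text
time: 10.38
eef_pos: [0.5357, -0.1798, 0.161]
tcp_rot: [0.526, 0.796, 0.259, 0.151]
contact_force: [-7.4, 0.4, -0.4]
opening: 0.998
finger_force: 3.1
```

```bash
python3 st.py
python3 - <<'E'
from h import *
b=cam("scene")['color'][110:290,170:330]; cv2.imwrite('pics/c3.png',cv2.resize(b,(533,600),interpolation=cv2.INTER_CUBIC))
E
```

```text
10.375 [-0.729  0.01   2.146  0.752  0.889 -1.593] [ 0.5357 -0.1798  0.161 ] [-7.4  0.4 -0.4]
[[-0.402  0.759  0.512]
 [ 0.915  0.314  0.254]
 [ 0.032  0.57  -0.821]]
```

View pics/c3.png

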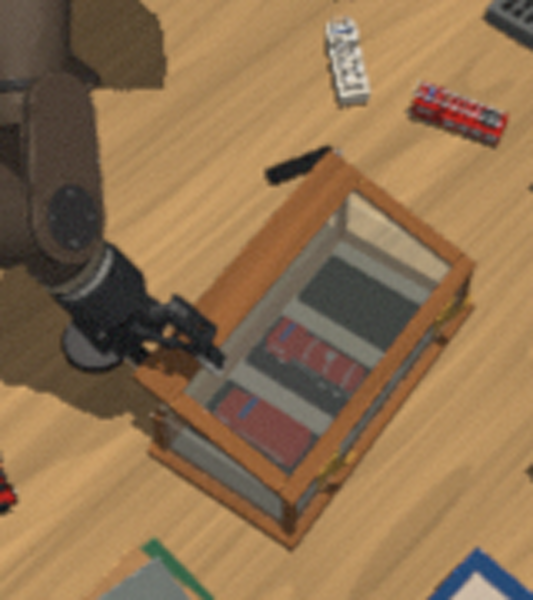

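The lid is up about 15–19°: the gap under the lip shows at (155,420). The tool wedges radially, so I'll hold its pitch for now and recompute.

Run:
```python
from arc import *
H=H; p=s['eef_pos']
for a in (12,15,18,21): print(a,((tcp(np.radians(a),0)-p)*1000).round(1))
prev=tcp(np.radians(17),0)
for i in range(1,17):
    a=17+i*3.6; th=np.radians(a); q=tcp(th,np.radians(max(0,(a-48)*.9))); print(round(a,1),((q-prev)/.02).round(2),q.round(3)); prev=q
```

```text
12 [ -3.7   1.3 -20.1]
15 [-1.2  1.6 -9.8]
18 [1.8 2.  0.4]
21 [ 5.3  2.5 10.4]
20.6 [0.2  0.03 0.6 ] [ 0.542 -0.178  0.173]
24.2 [0.24 0.03 0.59] [ 0.547 -0.177  0.184]
27.8 [0.28 0.04 0.57] [ 0.553 -0.177  0.196]
31.4 [0.31 0.04 0.55] [ 0.559 -0.176  0.207]
35.0 [0.35 0.05 0.53] [ 0.566 -0.175  0.218]
38.6 [0.38 0.05 0.51] [ 0.573 -0.174  0.228]
42.2 [0.41 0.06 0.49] [ 0.582 -0.173  0.238]
45.8 [0.44 0.06 0.46] [ 0.59  -0.172  0.247]
49.4 [0.48 0.07 0.38] [ 0.6   -0.17   0.254]
53.0 [0.52 0.07 0.28] [ 0.61  -0.169  0.26 ]
56.6 [0.53 0.07 0.24] [ 0.621 -0.167  0.265]
60.2 [0.55 0.08 0.21] [ 0.632 -0.166  0.269]
63.8 [0.56 0.08 0.18] [ 0.643 -0.164  0.273]
67.4 [0.57 0.08 0.14] [ 0.655 -0.163  0.275]
71.0 [0.58 0.08 0.1 ] [ 0.666 -0.161  0.277]
74.6 [0.59 0.08 0.07] [ 0.678 -0.16   0.279]
```

Call:
jog_arm:
  deltas: "0.2 0 0.6 0 0 0;0.2 0 0.6 0 0 0;0.3 0.05 0.57 0 0 0;0.3 0.05 0.55 0 0 0;0.35 0.05 0.53 0 0 0;0.4 0.05 0.5 0 0 0;0.4 0.05 0.5 0 0 0;0.45 0.05 0.45 0 0 0"

```text
time: 11.42
eef_pos: [0.5908, -0.1751, 0.2498]
tcp_rot: [0.525, 0.795, 0.259, 0.155]
contact_force: [-0.7, 0.7, -1.6]
opening: 1.002
finger_force: 0.8
```

Call:
jog_arm:
  deltas: "0.5 0.05 0.4 -0.08 0.55 0;0.5 0.1 0.3 -0.08 0.55 0;0.55 0.05 0.25 -0.08 0.55 0;0.55 0.1 0.2 -0.08 0.55 0"

```text
time: 11.92
eef_pos: [0.6332, -0.1695, 0.2729]
tcp_rot: [0.548, 0.812, 0.187, 0.075]
contact_force: [-1.4, -0.0, -0.2]
opening: 0.997
finger_force: 0.6
```

```bash
python3 st.py
python3 - <<'E'
from h import *
b=cam("scene")['color'][90:290,170:340]; cv2.imwrite('pics/c4.png',cv2.resize(b,(510,600),interpolation=cv2.INTER_CUBIC))
E
```

```text
11.925 [-0.545  0.12   1.763  0.41   1.116 -1.083] [ 0.6332 -0.1695  0.2729] [-1.4 -0.  -0.2]
[[-0.387  0.862  0.326]
 [ 0.918  0.329  0.221]
 [ 0.083  0.385 -0.919]]
```

View pics/c4.png

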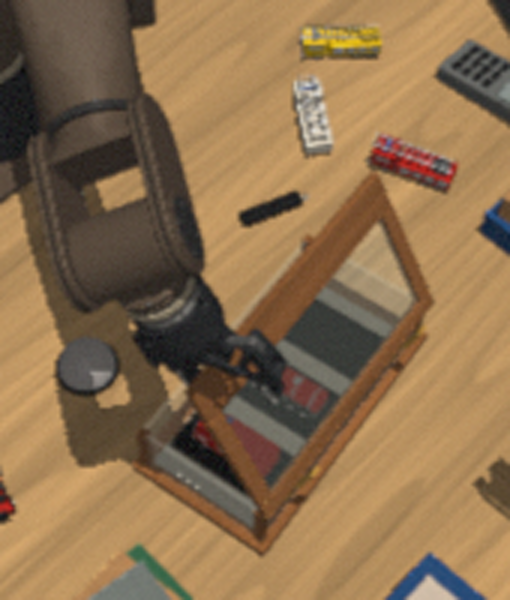

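The lid is at about 60°, with the lip at (200,390) to (375,185) inside the cage.

Call:
jog_arm:
  deltas: "0.55 0.1 0.15 -0.08 0.55 0;0.55 0.1 0.15 -0.08 0.55 0;0.55 0.1 0.1 -0.08 0.55 0;0.55 0.1 0.05 -0.08 0.55 0;0 0 0 0 0 0"

```text
time: 12.6
eef_pos: [0.6774, -0.161, 0.2813]
tcp_rot: [0.564, 0.818, 0.114, -0.005]
contact_force: [0.2, -0.1, 0.4]
opening: 0.995
finger_force: 0.1
```

```bash
python3 st.py
python3 - <<'E'
from arc import *
p=s['eef_pos']
for a in (66,70,74,78): print(a,((tcp(np.radians(a),0)-p)*1000).round(1))
E
```

```text
12.6 [-0.455  0.283  1.534  0.235  1.307 -0.879] [ 0.6774 -0.161   0.2813] [ 0.2 -0.1  0.4]
[[-0.365  0.923  0.12 ]
 [ 0.921  0.339  0.192]
 [ 0.137  0.18  -0.974]]
66 [-28.   -2.1 -13.8]
70 [-15.   -0.3  -8.5]
74 [-1.6  1.5 -4.1]
78 [12.   3.4 -0.7]
```

Call:
jog_arm:
  deltas: "0 0 0 0 0 0;0 0 0 0 0 0;0 0 0 0 0 0;0 0 0 0 0 0"
  gripper: 0.45
  squeeze: 20

```text
time: 13.1
eef_pos: [0.6759, -0.1613, 0.2811]
tcp_rot: [0.564, 0.818, 0.113, -0.006]
contact_force: [-0.3, -0.5, 0.6]
opening: 0.45
finger_force: 0.1
```

```bash
python3 st.py
python3 - <<'E'
from h import *
b=cam("scene")['color'][70:270,170:340]; cv2.imwrite('pics/c5.png',cv2.resize(b,(510,600),interpolation=cv2.INTER_CUBIC))
E
```

```text
13.1 [-0.456  0.281  1.537  0.234  1.308 -0.878] [ 0.6759 -0.1613  0.2811] [-0.3 -0.5  0.6]
[[-0.363  0.924  0.118]
 [ 0.922  0.337  0.192]
 [ 0.138  0.178 -0.974]]
```

View pics/c5.png

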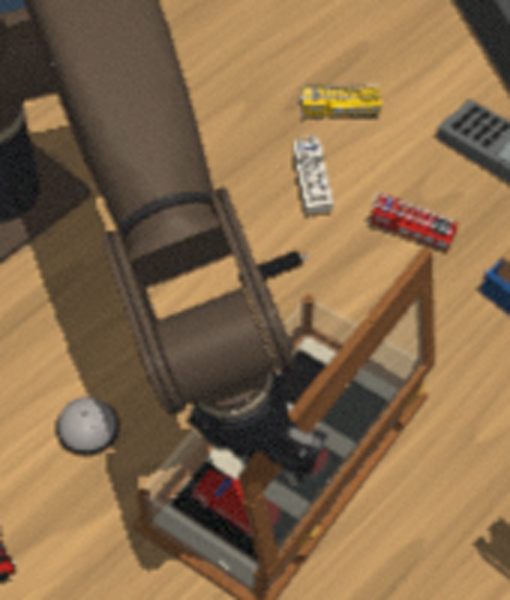

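The lid is near upright, standing between the fingers. I'll lead it over slowly now.

Call:
jog_arm:
  deltas: "0.25 0.03 0 -0.02 0.16 0;0.25 0.03 0 -0.02 0.16 0;0.25 0.03 0 -0.02 0.16 0;0.25 0.03 0 -0.02 0.16 0;0.25 0.03 0 -0.02 0.16 0;0.25 0.03 0 -0.02 0.16 0;0.25 0.03 0 -0.02 0.16 0;0.25 0.03 -0.05 -0.02 0.16 0;0.25 0.03 -0.05 -0.02 0.16 0;0.25 0.03 -0.05 -0.02 0.16 0;0.25 0.03 -0.05 -0.02 0.16 0;0.25 0.03 -0.05 -0.02 0.16 0;0.25 0.03 -0.05 -0.02 0.16 0;0.25 0.03 -0.05 -0.02 0.16 0;0.25 0.03 -0.05 -0.02 0.16 0;0.25 0.03 -0.05 -0.02 0.16 0;0 0 0 0 0 0;0 0 0 0 0 0"

```text
time: 15.4
eef_pos: [0.756, -0.1516, 0.272]
tcp_rot: [0.574, 0.812, 0.027, -0.102]
contact_force: [0.1, -0.3, 0.0]
opening: 0.451
finger_force: 0.0
```

```bash
python3 st.py
python3 - <<'E'
from h import *
b=cam("scene")['color'][70:270,170:340]; cv2.imwrite('pics/c6.png',cv2.resize(b,(510,600),interpolation=cv2.INTER_CUBIC))
E
```

```text
15.4 [-0.36   0.577  1.159  0.103  1.59  -0.708] [ 0.756  -0.1516  0.272 ] [ 0.1 -0.3  0. ]
[[-0.32   0.938 -0.134]
 [ 0.927  0.339  0.161]
 [ 0.196 -0.073 -0.978]]
```

View pics/c6.png

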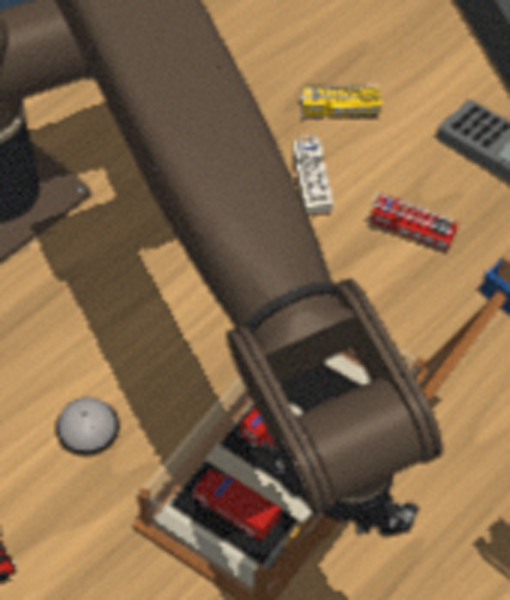

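The arm hides most of the lid, but there's no contact force and its left rail leans back at (465,340). I'll lift clear and travel to the truck.

Call:
jog_arm:
  deltas: "0.2 -0.05 0.8 0 0 0;0.25 -0.05 1 0 0 0;0.25 -0.05 1 0 0 0;0.2 0 1 0 0 0;0.1 0 1 0 0 0;0 0 0.5 -0.54 -0.45 0;0 0 0 -0.54 -0.45 0;0 0 0 -0.54 -0.45 0;0 0 0 0 0 0"
  gripper: 0.6

```text
time: 16.58
eef_pos: [0.7759, -0.1538, 0.3806]
tcp_rot: [0.577, 0.817, 0.0, 0.001]
contact_force: [0.0, 0.1, -0.4]
opening: 0.597
finger_force: 0.0
```

```bash
python3 st.py
```

```text
16.575 [-0.324  0.497  1.07   0.     1.572 -0.665] [ 0.7759 -0.1538  0.3806] [ 0.   0.1 -0.4]
[[-0.334  0.942  0.002]
 [ 0.942  0.334 -0.001]
 [-0.001  0.002 -1.   ]]
```

Call:
jog_arm:
  deltas: "-0.6 0.98 0 0 0 0.78;-0.6 0.98 0 0 0 0.78;-0.6 0.98 0 0 0 0.78;-0.6 0.98 0 0 0 0.78;-0.6 0.98 0 0 0 0.78;-0.6 0.98 0 0 0 0.78;-0.6 0.98 0 0 0 0.78;-0.6 0.98 0 0 0 0.78;-0.6 0.98 0 0 0 0.78;-0.6 0.98 0 0 0 0.78;-0.6 0.98 0 0 0 0.78;-0.6 0.98 0 0 0 0.78;-0.6 0.98 0 0 0 0.78;-0.6 0.98 0 0 0 0.78;-0.6 0.98 0 0 0 0.78;-0.6 0.98 0 0 0 0.78;-0.6 0.98 0 0 0 0.78;-0.6 0.98 0 0 0 0.78;-0.6 0.98 0 0 0 0.78;-0.6 0.98 0 0 0 0.73"
  gripper: 1

```text
time: 19.08
eef_pos: [0.5361, 0.2379, 0.379]
tcp_rot: [-0.162, 0.987, 0.0, 0.0]
contact_force: [-0.1, 0.2, -0.1]
opening: 1.0
finger_force: 0.0
```

Call:
jog_arm:
  deltas: "-0.6 0.95 -1 0 0 0;-0.6 0.95 -1 0 0 0;-0.6 0.95 -1 0 0 0;-0.6 0.95 -1 0 0 0;-0.6 0.95 -1 0 0 0;-0.45 0.95 -1 0 0 0;0 0 -1 0 0 0;0 0 -1 0 0 0;0 0 0 0 0 0;0 0 0 0 0 0"

```text
time: 20.32
eef_pos: [0.4678, 0.3511, 0.2186]
tcp_rot: [-0.161, 0.987, 0.0, 0.001]
contact_force: [0.4, 0.9, 0.3]
opening: 0.999
finger_force: 0.0
```

```bash
python3 st.py
python3 - <<'E'
from h import *
t=cam("top");b=t['color'][100:220,130:340]
w=cam("wrist"); print(-w['R'].T@w['t'])
im=np.vstack([cv2.resize(b,(455,260),interpolation=cv2.INTER_CUBIC),cv2.resize(w['color'],(455,340))])
cv2.imwrite('pics/c7.png',im)
for p in [(.4667,.3527,.043)]: print(px(w,p)*[455/512,340/384])
E
```

```text
20.325 [ 0.47   0.117  1.833 -0.     1.19  -1.424] [0.4678 0.3511 0.2186] [0.4 0.9 0.3]
[[-0.948 -0.318  0.001]
 [-0.318  0.948  0.001]
 [-0.001  0.    -1.   ]]
[0.40404844 0.32923202 0.34258186]
[230.28430483 151.82158417]
```

View pics/c7.png

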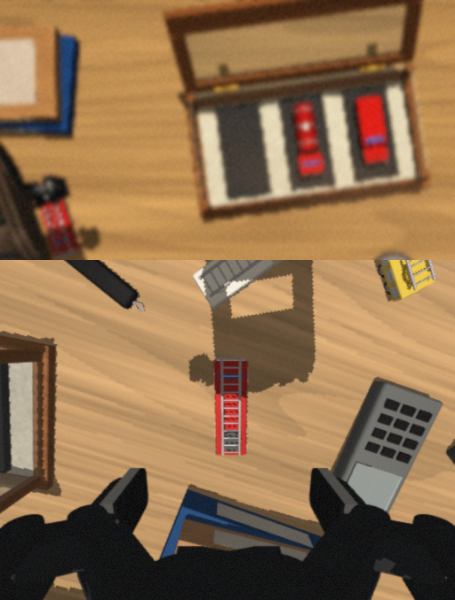

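The lid rests open and the other models are in place. In the wrist view the truck spans (215–247, 358–455) and lies square to the fingers. The empty plinth's corners in the top inset are (219,106), (263,102), (271,193) and (229,200).

Run:
```python
from h import *
w=cam("wrist"); k=512/455; f=lambda u,v,z: pt(w,u*k,(v-260)*k,z)
A=f(230.8,358,.012);A2=f(230.8,358,.03);B=f(231,455,.035); print(A,A2,B,np.linalg.norm(A-B),np.linalg.norm(A2-B)); print('mid',(A+B)/2,(A2+B)/2)
l=f(215.5,410,.03);r=f(247,410,.03);print('w',np.linalg.norm(l-r),(l+r)/2); print('yaw',np.arctan2(*(B-A)[1::-1]))
L1,L2=f(216,358,.012),f(216.5,455,.035);R1,R2=f(247,358,.012),f(246.5,455,.035)
t=cam("top"); q=210/455; g=lambda u,v:pt(t,130+(u+.5)*q-.5,100+(v+.5)*q-.5,.027)
P=[g(*x) for x in [(219,106),(263,102),(271,193),(229,200)]]
n=np.linalg.norm; print('plinth',np.mean(P,0),n(P[0]-P[1]),n(P[0]-P[3]),n(P[1]-P[2]),np.arctan2(*(P[0]-P[3]+P[1]-P[2])[1::-1]))
# gray-level edges of plinth: dark mask
im=t['color'].max(2)[135:200,225:262]; 
m=(cv2.GaussianBlur(im,(3,3),0)<75).astype(np.uint8); nn,lab,st,ce=cv2.connectedComponentsWithStats(m); i=1+st[1:,4].argmax()
ys,xs=np.where(lab==i); (c,s_,a)=cv2.minAreaRect(np.c_[xs,ys].astype(np.float32)); print(st[i],ce[i]+[225,135],np.add(c,[225,135]),s_,a)
print(pt(t,*(np.add(c,[225,135])),.027),pt(t,*(ce[i]+[225,135]),.027))
```

```text
[0.41082799 0.33489957 0.012     ] [0.41045676 0.33459513 0.03      ] [0.51825696 0.37116314 0.035     ] 0.11569369105726053 0.11394342180785515
mid [0.46454248 0.35303135 0.0235    ] [0.46435686 0.35287913 0.0325    ]
w 0.037012222751993125 [0.46644675 0.35404004 0.03      ]
yaw 0.3255484303023939
plinth [0.57070996 0.0609084  0.027     ] 0.06890799060216003 0.14802971853942914 0.1431146889792877 0.09705096937427687
[  0   8  29  47 776] [240.97680412 164.85695876] [240.59999847 166.30000114] (45.17424011230469, 28.301008224487305) 85.60128784179688
[0.57984406 0.06910303 0.027     ] [0.58474296 0.06784026 0.027     ]
```

Call:
jog_arm:
  deltas: "-0.15 0.1 -1 0 0 0;0 0 -1 0 0 0;0 0 -1 0 0 0;0 0 -1 0 0 0;0 0 -1 0 0 0;0 0 -1 0 0 0;0 0 -1 0 0 0;0 0 -1 0 0 0;0 0 -0.8 0 0 0;0 0 -0.5 0 0 0;0 0 -0.35 0 0 0;0 0 0 0 0 0"

```text
time: 22.02
eef_pos: [0.464, 0.3534, 0.0247]
tcp_rot: [-0.161, 0.987, 0.0, -0.0]
contact_force: [-0.2, -0.0, 0.9]
opening: 1.001
finger_force: 0.0
```

Call:
jog_arm:
  deltas: "0 0 0 0 0 0;0 0 0 0 0 0;0 0 0 0 0 0;0 0 0 0 0 0;0 0 0 0 0 0"
  gripper: 0
  squeeze: 45

```text
time: 22.65
eef_pos: [0.4645, 0.3537, 0.0258]
tcp_rot: [-0.161, 0.987, 0.0, 0.001]
contact_force: [-0.7, -1.1, 4.6]
opening: 0.432
finger_force: 46.8
```

Call:
jog_arm:
  deltas: "0 0 0.4 0 0 0;0 0 0.8 0 0 0;0 0 1 0 0 0;0 0 1 0 0 0;0 0 1 0 0 0;0 0 1 0 0 0;0 0 1 0 0 0;0.35 -0.95 0.8 0 0 -0.12;0.35 -0.95 0 0 0 -0.12;0.35 -0.95 0 0 0 -0.12;0.35 -0.95 0 0 0 -0.12;0.35 -0.95 0 0 0 -0.12"

```text
time: 24.15
eef_pos: [0.4992, 0.2566, 0.1641]
tcp_rot: [-0.131, 0.991, -0.0, -0.001]
contact_force: [-0.6, -1.0, -4.4]
opening: 0.428
finger_force: 46.0
```

Call:
jog_arm:
  deltas: "0.35 -0.95 0 0 0 -0.13;0.35 -0.95 0 0 0 -0.13;0.35 -0.95 0 0 0 -0.13;0.35 -0.95 0 0 0 -0.13;0.35 -0.95 0 0 0 -0.13;0.35 -0.95 0 0 0 -0.13;0.35 -0.95 0 0 0 -0.13;0.35 -0.95 0 0 0 -0.13;0.35 -0.95 0 0 0 -0.13;0.35 -0.95 0 0 0 -0.13;0 0 0 0 0 0;0 0 0 0 0 0"

```text
time: 25.65
eef_pos: [0.5689, 0.0684, 0.1648]
tcp_rot: [-0.067, 0.998, 0.0, -0.0]
contact_force: [0.6, -0.0, -3.4]
opening: 0.432
finger_force: 46.1
```

```bash
python3 st.py
python3 - <<'E'
from h import *
w=cam("wrist"); cv2.imwrite('pics/c8.png',cv2.resize(w['color'],(800,600),interpolation=cv2.INTER_CUBIC))
yaw=.136; ex=np.array([np.cos(yaw),np.sin(yaw),0]); ey=np.array([-ex[1],ex[0],0]); 
for c0 in [(.570,.0644,.027),(.570,.061,.027)]:
  print([ (px(w,np.array(c0)+a*.072*ex+b*.035*ey)*800/512).round(0).tolist() for a,b in [(-1,-1),(-1,1),(1,1),(1,-1)]])
E
```

```text
25.65 [-5.800e-02  1.500e-01  1.902e+00  1.000e-03  1.090e+00 -1.763e+00] [0.5689 0.0684 0.1648] [ 0.6 -0.  -3.4]
[[-0.991 -0.134 -0.   ]
 [-0.134  0.991  0.001]
 [ 0.     0.001 -1.   ]]
[[327.0, 153.0], [461.0, 152.0], [453.0, 400.0], [338.0, 401.0]]
[[321.0, 152.0], [454.0, 152.0], [448.0, 400.0], [332.0, 400.0]]
```

View pics/c8.png

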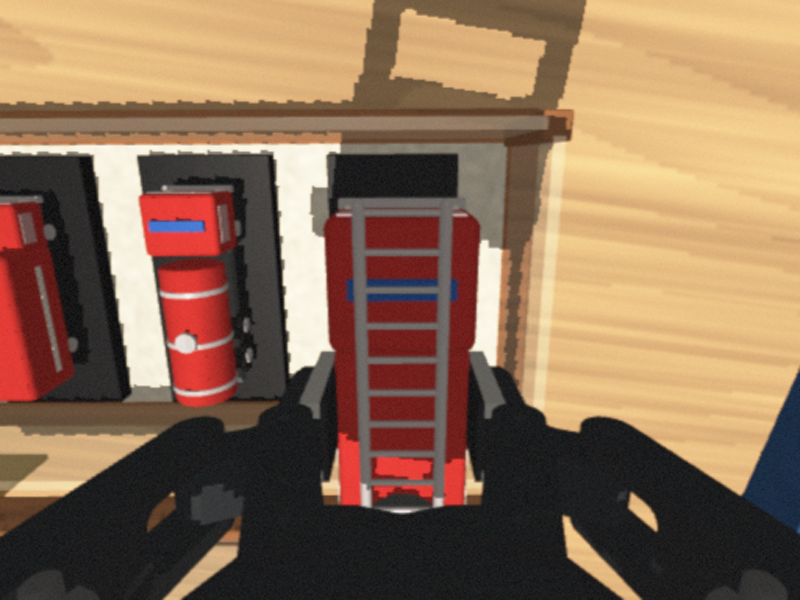

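The wrist view shows the plinth's front edge at (329..459, 154), where the projection puts it at (327..461, 153). The plinth centre (0.570, 0.0644) and its yaw are confirmed. The truck is held with its ladder at x≈403. I'll check it against the tool axis.

Run:
```python
from h import *
w=cam("wrist"); p=get_state()['eef_pos']; yaw=.1345; ex=np.array([np.cos(yaw),np.sin(yaw),0]); ey=np.array([-ex[1],ex[0],0]); k=800/512
b=p-[0,0,.0258]
for z in (.03,.043):
  for x in (-.06,.0): print(z,x,[(px(w,b+x*ex+y*ey+[0,0,z])*k).round(0).tolist() for y in (-.019,0,.019)])
print(p, (np.array([.570,.0644,.0533])-p)/.02)
```

```text
0.03 -0.06 [[327.0, 192.0], [404.0, 191.0], [482.0, 191.0]]
0.03 0.0 [[336.0, 412.0], [404.0, 411.0], [472.0, 411.0]]
0.043 -0.06 [[318.0, 195.0], [405.0, 195.0], [492.0, 195.0]]
0.043 0.0 [[329.0, 438.0], [404.0, 437.0], [480.0, 437.0]]
[0.56879458 0.06891557 0.16486119] [ 0.06027115 -0.22577833 -5.57805951]
```

Call:
jog_arm:
  deltas: "0 -0.23 -0.5 0 0 0;0 0 -0.8 0 0 0;0 0 -0.8 0 0 0;0 0 -0.8 0 0 0;0 0 -0.8 0 0 0;0 0 -0.8 0 0 0;0 0 -0.5 0 0 0;0 0 -0.3 0 0 0;0 0 -0.15 0 0 0;0 0 0 0 0 0;0 0 0 0 0 0"

```text
time: 27.12
eef_pos: [0.5695, 0.0638, 0.0566]
tcp_rot: [-0.067, 0.998, -0.0, 0.001]
contact_force: [-0.2, 0.1, -4.2]
opening: 0.427
finger_force: 46.1
```

```bash
python3 st.py
```

```text
27.125 [-0.066  0.302  1.949  0.     0.889 -1.771] [0.5695 0.0638 0.0566] [-0.2  0.1 -4.2]
[[-0.991 -0.134  0.002]
 [-0.134  0.991  0.   ]
 [-0.002 -0.    -1.   ]]
```

Call:
jog_arm:
  deltas: "0 0 -0.08 0 0 0;0 0 -0.05 0 0 0;0 0 0 0 0 0;0 0 0 0 0 0"

```text
time: 27.62
eef_pos: [0.5691, 0.0638, 0.0534]
tcp_rot: [-0.067, 0.998, 0.0, 0.0]
contact_force: [0.3, -0.7, -4.7]
opening: 0.428
finger_force: 46.1
```

Call:
jog_arm:
  deltas: "0 0 -0.04 0 0 0;0 0 0 0 0 0;0 0 0 0 0 0"

```text
time: 28.0
eef_pos: [0.5692, 0.0638, 0.0529]
tcp_rot: [-0.067, 0.998, 0.0, 0.0]
contact_force: [-0.4, 0.2, -2.7]
opening: 0.43
finger_force: 46.3
```

Call:
jog_arm:
  deltas: "0 0 -0.04 0 0 0;0 0 0 0 0 0;0 0 0 0 0 0"

```text
time: 28.38
eef_pos: [0.5692, 0.0638, 0.0528]
tcp_rot: [-0.067, 0.998, 0.0, 0.0]
contact_force: [-4.0, 0.6, 5.0]
opening: 0.43
finger_force: 47.2
```

On the plinth: the force reads +5 N upward. I'll release gently and lift.

Call:
jog_arm:
  deltas: "0 0 0 0 0 0;0 0 0 0 0 0;0 0 0 0 0 0;0 0 0 0 0 0"
  gripper: 0.75

```text
time: 28.88
eef_pos: [0.5692, 0.0638, 0.0517]
tcp_rot: [-0.067, 0.998, 0.0, 0.0]
contact_force: [0.1, -0.1, -0.9]
opening: 0.749
finger_force: 0.0
```

Call:
jog_arm:
  deltas: "0 0 0.3 0 0 0;0 0 0.6 0 0 0;0 0 1 0 0 0;0 0 1 0 0 0;0 0 1 0 0 0;0 0 1 0 0 0;0 0 1 0 0 0;-1 0 0.5 0 0 0;-1 0 0 0 0 0;-1 0.5 0 0 0 0;0 1 0 0 0 0;0 1 0 0 0 0;0 1 0 0 0 0;0 1 0 0 0 0;0 1 0 0 0 0;0 1 0 0 0 0;0 1 0 0 0 0;0 1 0 0 0 0;0 1 0 0 0 0;0 0 0 0 0 0"

```text
time: 31.38
eef_pos: [0.5089, 0.2552, 0.1797]
tcp_rot: [-0.068, 0.998, -0.0, 0.0]
contact_force: [-0.2, -0.6, 0.2]
opening: 0.748
finger_force: 0.0
```

```bash
python3 st.py
python3 - <<'E'
from h import *
t=cam("top")['color'][90:210,205:345]; s=cam("scene")['color'][110:290,190:340]
cv2.imwrite('pics/c9.png',np.hstack([cv2.resize(t,(467,400),interpolation=cv2.INTER_CUBIC),cv2.resize(s,(333,400),interpolation=cv2.INTER_CUBIC)]))
E
```

```text
31.375 [ 0.287  0.124  1.901 -0.     1.116 -1.421] [0.5089 0.2552 0.1797] [-0.2 -0.6  0.2]
[[-0.991 -0.136  0.   ]
 [-0.136  0.991 -0.   ]
 [-0.    -0.    -1.   ]]
```

View pics/c9.png

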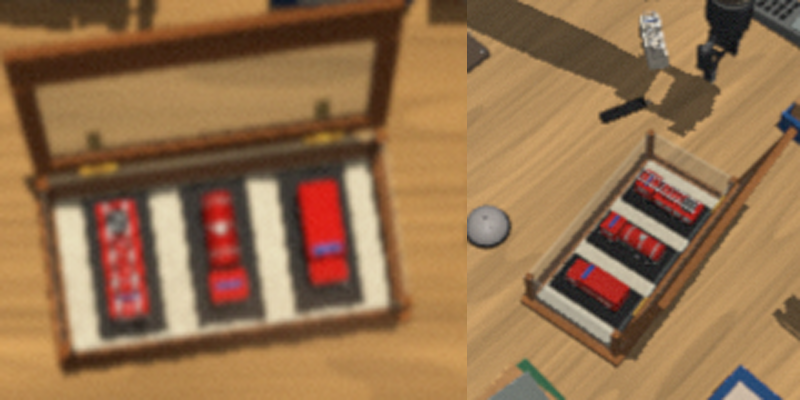

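Inset: the truck at (122,258) stands centred and in line on the plinth at (124,264), within 1–2 mm once parallax is allowed for. The lid is open, the other goods haven't moved, and the arm is clear.

```bash
python3 -c "
from h import *
print(ctrl.sign_off())"
```

```text
the job is handed in; nothing more can be done
None
```

I handed the job in at about 31 s: the lid rests open past upright, and the ladder truck stands on its wheels on the empty plinth, in line and within about 2 mm of the middle by my last picture; I viewed 11 pictures, one over the limit of 10.

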